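Top up the gravity can dispenser

ROBOT

A 6-joint arm with a two-finger parallel gripper is mounted at the origin on the work surface; the furniture and walls round the work are solid. World frame = base frame: x ahead of the robot, y to its left, z up, the work surface at z = 0. Lengths are in m, angles in rad, forces in N, time in s.
With the tool pointing down it reaches from about 0.3 to 0.875 m from the base axis. Payload 6.4 kg.
Tool frame: the origin (TCP) lies on the centre line of the jaws, within the pads' length; the fingertips stand 19 mm ahead of it and the grasp point (between the pads) is the TCP (robot.tip_extent is the distance from the TCP to the fingertips, in m); z points along the fingers, y is the line along which they close (so a half turn about z gives the same grasp; the last joint's range is limited). The gripper opens to 85 mm and grips with 20 to 120 N. Pads are 22 mm wide; open, the fingers measure 114 mm over their backs; the gripper's body (76 mm by 85 mm) begins 54 mm behind the grasp point. The pads swing forward as they close: fully open they stand 13 mm farther back than shut.
Start: joints at [-1.367, 0.181, 1.607, -0, 1.354, -0.206], TCP at [0.229, -0.527, 0.25] pointing down, gripper open.
Joint ranges: [-2.99, 2.99], [-0.89, 2.07], [0.3, 2.58], [-1.14, 4.28], [0, 2.63], [-3.12, 3.12]. Speed limits (rad/s): [2.57, 2.57, 3.01, 3.14, 3.14, 3.14].

INTERFACE

Orientations are given as a 3x3 rotation matrix whose columns are the frame's x, y, z axes.
In Python, from station import robot gives the robot as it stands.
- The arm moves only by the tool step_arm, never from a script. Its argument "moves" is a list that holds one entry, the list of rows, each a list of 4 numbers: the shift along the world's x, y, z in cm, then the turn about the world's z in degrees. A call has 1 to 12 rows; each row is the pose to reach, as a shift and turn from the pose commanded when the call began; what a row does not reach only later rows make up. A row lasts 1/12 s, in which the tool goes at most 41.7 mm and 7.16 degrees, less where a joint would pass 70% of its speed; a pose out of reach is approached as far as the arm can. A call with a gripper value outside its range is refused whole. "grip" is the opening, from 0 (shut) to 1 (fully open), set as the call begins (left out, the last holds). The fingers move at their own pace and stop on an object; "squeeze" is the grip in N (left out, the last holds). Time passes only in rows, so rows that repeat a pose let the fingers close. It gives the time, the measured TCP pose, the force, the opening and the grip force at its end, in the units of the state.
- robot.get_obs(): the state, without advancing time (a new reading comes with each control period).
- robot.capture(name): name is "scene" or "top" or "wrist"; returns a dict with "color" (384x512x3 uint8, blue, green, red), "fx", "fy", "cx", "cy" (pixels), "dist" ([k1, k2, p1, p2, k3] as OpenCV has them; the pictures are not rectified), "eye" and "attitude" of the camera in the world; the wrist camera has in their place "T_tool_cam" (4x4, takes a point from camera to tool coordinates, whose origin is the TCP and whose axes are the flange's). Camera axes: x right, y down, z forward; pixel columns grow to the right and rows downward; lengths in m; the calibration is good to about 2 mm. A picture is of the moment at which its call begins: read the wrist's pose just before it. There is no depth.
- robot.hand_in(): hands the job in; it is judged then, once.
The state is a dict: "clock": time; "joint_positions": joint angles; "joint_vel": joint speeds; "joint_efforts": joint torques, N m; "ee_pos": TCP position; "orientation": TCP orientation; "ft_force": force on the tool from outside, world axes, zero at the start; "moment": the same for the moment, N m; "opening": finger opening in m; "gripper_force": force on a finger pad.
Only numpy, scipy, OpenCV 4.12 (cv2) and the standard library are available. Lean on these libraries where they do the work, as an engineer would, in place of code of your own. Each camera call takes 0.05 s, during which the arm holds its last target. There are 200 camera calls.

TASK

Top up the can dispenser: roll the two cans lying in its top tray through the open neck into the magazine, one after the other, letting the first settle inside before you send the second; do not pick them up. Then fold the lid down shut over the neck. Leave the things around it where they are.

Things in the scene. Friction and masses are not known exactly. Their poses are not given: they have to be found in the camera images.
- dispenser: Grey sheet-metal gravity dispenser for slim cans, fixed: 210 mm long (own x), 152 mm wide (y), 180 mm high. Origin on the table, under the edge where the top tray ends and the neck begins; own x points from tray to neck, z up. Cans lie across the tray (axis along own y) and roll along x. Side walls with clear panes, 142 mm apart inside, rise to 180 mm and keep cans straight
- tray_stop (a point): top middle of the round stop bar at the tray's rear end, dispenser x -125 mm, 154 mm high, 11 mm above the tray's surface; free air behind it. From there the tray surface climbs 7 degrees to 158 mm high at x = 0, so a can let go too soon rolls back to the bar
- neck (a point): middle of the neck opening, level with the tray's edge, 158 mm high. The neck is a slot, dispenser x 0 to 60 mm, 142 mm wide (a can takes 53 by 134 mm), with a back wall up to 178 mm. A can falls in by itself once its middle has passed x = 0; the first comes to rest on the lane floor below (middle about 65 mm high), the next one on it (about 107 mm)
- can_front_mid (a point): a slim green drink can, 53 mm diameter, 134 mm long, about 0.28 kg, rigid, free to roll. Middle of the can that lies in the tray nearer to the neck, touching the other one
- can_rear_mid (a point): a slim green drink can, 53 mm diameter, 134 mm long, about 0.28 kg, rigid, free to roll. Middle of the can that lies in the tray against the rear stop bar. Pushed level from behind at or below its mid height (26 mm above the tray) it rolls and drives the front one ahead of it; pushed higher, it wedges on the tray; the front can drops in when the rear one has its middle at about x -50 mm
- can_front: the same front can; origin at the middle of its base (can axis = own z, lying level along the dispenser's y)
- can_rear: the same rear can; origin at the middle of its base
- lane_can_1_mid (a point): a slim green drink can, 53 mm diameter, 134 mm long, about 0.28 kg, rigid, free to roll. Already in the lower lane, foremost at the outlet; stays there. Middle of the can
- lane_can_2_mid (a point): a slim green drink can, 53 mm diameter, 134 mm long, about 0.28 kg, rigid, free to roll. Already in the lower lane behind the first; stays there. Middle of the can
- lid (a joint): lid of the neck: angle in rad, 0 = shut, lying flat 182 mm above the table over the neck; it starts open, leaning back at 1.7 to 2.0; limit 2.1. The hinge is stiff by friction (about 0.09 N m), so the lid stays where it is left; about 1 to 2 N at its edge moves it
- lid_edge (a point): middle of the lid's free edge (a rolled edge 8 mm thick). The lid is a grey plate 3 mm thick, 152 mm wide, 72 mm from hinge to edge; open, it stands up beyond the neck; shut, its edge lies at dispenser x -4 mm
- lid_hinge (a point): middle of the lid's hinge axis, which runs along the dispenser's y: at dispenser x 68 mm, 182 mm high
- standing_can: the same kind of green can, full, standing on the table to the left; 53 mm diameter, 134 mm high; bystander. Origin at the centre of its base
- purple_bottle: purple-capped bottle standing on the table to the left; 52 mm diameter, 150 mm high; bystander. Origin at the centre of its base
- cutter: yellow and black snap-off cutter lying on the table to the right, 172 mm long, 17 mm high; bystander. Origin at the centre of its underside
There are look-alikes about, which are no part of the job. Leave any blue look-alike of the part that bears lane_can_1_mid alone. Leave any yellow look-alike of the can_rear alone.

How it is judged:
On the way, in this order (a step that is already met when the one before it is completed fails the run):
1. the front can has come to rest inside, under the neck, while the rear can is still on the tray (z of can_front_mid in the frame of dispenser below 0.12 m and x of can_front_mid in the frame of dispenser between -0.03 and 0.06 m and y of can_front_mid in the frame of dispenser between -0.02 and 0.02 m and linear speed of can_front below 0.03 m/s and z of can_rear_mid in the frame of dispenser above 0.155 m and x of can_rear_mid in the frame of dispenser below 0 m), for 0.2 s.
2. both cans lie at rest inside, below the neck, the lid still open (z of each of can_front_mid, can_rear_mid in the frame of dispenser below 0.12 m and x of can_front_mid in the frame of dispenser between -0.03 and 0.06 m and y of can_front_mid in the frame of dispenser between -0.02 and 0.02 m and linear speed of each of can_front, can_rear below 0.03 m/s and x of can_rear_mid in the frame of dispenser between -0.03 and 0.06 m and y of can_rear_mid in the frame of dispenser between -0.02 and 0.02 m and value of joint lid above 0.8 rad), for 0.2 s.
At the end, for the whole second after the job is handed in: Both tray cans lie at rest inside the magazine, their middles under the neck and lower than 120 mm above the table (the tops at least 10 mm below the tray edge); the two lane cans are still in the lane; the lid is shut to within 0.08 rad (about 6 mm at its edge) (z of each of can_front_mid, can_rear_mid in the frame of dispenser below 0.12 m and x of can_front_mid in the frame of dispenser between -0.03 and 0.06 m and y of can_front_mid in the frame of dispenser between -0.02 and 0.02 m and linear speed of each of can_front, can_rear below 0.03 m/s and x of can_rear_mid in the frame of dispenser between -0.03 and 0.06 m and y of can_rear_mid in the frame of dispenser between -0.02 and 0.02 m and z of each of lane_can_1_mid, lane_can_2_mid in the frame of dispenser below 0.08 m and x of each of lane_can_1_mid, lane_can_2_mid in the frame of dispenser above -0.125 m and value of joint lid below 0.08 rad); the robot touches nothing.
It fails at once if a tray can is picked up: raised more than about 30 mm off the tray (z of any of can_front_mid, can_rear_mid in the frame of dispenser above 0.212 m).
It fails at once if a bystander (standing can, purple bottle, cutter) is moved more than 30 mm (distance of any of standing_can, purple_bottle, cutter from where it was at the start of the episode above 0.03 m).
It also fails if it takes over 53 s, if anything falls off the work surface, if the arm or the gripper's body presses on something with over 40 N, if the wrist force passes 120 N, or if a joint passes its speed limit or range.

## Working session

There is one attempt and no reset: what is moved stays moved. The work goes in short steps, Python scripts to look and compute and a tool call to move; the robot and the scene stay as the last step left them, time stands still between calls to the robot, and variables do not carry over. Pictures are saved under pics/ and viewed, at most 10 in all, crops included, and the job is handed in when it is done.

Besides the shell and the picture viewer there is one more tool, called as name(argument=value, ...) on one line, values as JSON. step_arm: Moves the arm, as the interface text tells. Its arguments: {"type":"object","properties":{"moves":{"type":"array","items":{"type":"array","items":{"type":"array","items":{"type":"number"}}}},"grip":{"type":"number"},"squeeze":{"type":"number"}},"required":["moves"]}

```bash
mkdir -p pics; cat > h.py <<'E'
import numpy as np, cv2, pickle
from station import robot
def cap(n):
    o=robot.get_obs(); c=robot.capture(n)
    if n=="wrist":
        T=np.eye(4);T[:3,:3]=np.array(o["orientation"]);T[:3,3]=o["ee_pos"]
        M=T@np.array(c["T_tool_cam"]);c["eye"]=M[:3,3];c["attitude"]=M[:3,:3]
    return c
def K(c): return np.array([[c["fx"],0,c["cx"]],[0,c["fy"],c["cy"]],[0,0,1.]])
def ray(c,px):
    p=cv2.undistortPoints(np.array(px,float).reshape(-1,1,2),K(c),np.array(c["dist"],float)).reshape(-1,2)
    d=np.c_[p,np.ones(len(p))]@np.array(c["attitude"]).T
    return d
def onz(c,px,z):
    d=ray(c,px);e=np.array(c["eye"]);return e+d*((z-e[2])/d[:,2])[:,None]
def proj(c,P):
    R=np.array(c["attitude"]);q=(np.atleast_2d(P)-np.array(c["eye"]))@R
    return cv2.projectPoints(q,np.zeros(3),np.zeros(3),K(c),np.array(c["dist"],float))[0].reshape(-1,2)
E
python3 - <<'E'
from h import *
o=robot.get_obs();print(o["ee_pos"],o["orientation"],o["ft_force"],o["opening"])
for n in("scene","top"):
    c=cap(n);print(n,c["eye"],np.round(c["attitude"],3).tolist(),c["fx"])
    cv2.imwrite(f"pics/{n}0.png",cv2.resize(c["color"],(800,600),interpolation=cv2.INTER_CUBIC));pickle.dump(c,open(n+".pkl","wb"))
E
```

```text
[ 0.22900697 -0.52686947  0.24938436] [[ 9.17192851e-01  3.98443404e-01 -3.58186153e-04]
 [ 3.98443405e-01 -9.17191310e-01  1.71864309e-03]
 [ 3.56256773e-04 -1.71904406e-03 -9.99998459e-01]] [ 0.5616747  -0.18354453 -0.40883732] 0.08519851330298843
scene [-0.04172701  0.66952238  0.75234523] [[-0.748, -0.412, 0.52], [-0.663, 0.438, -0.607], [0.022, -0.799, -0.601]] 362.404255490184
top [0.39915732 0.0632583  1.15256618] [[0.022, -0.996, 0.085], [-1.0, -0.022, -0.002], [0.004, -0.085, -0.996]] 365.05117740203275
```

View pics/scene0.png

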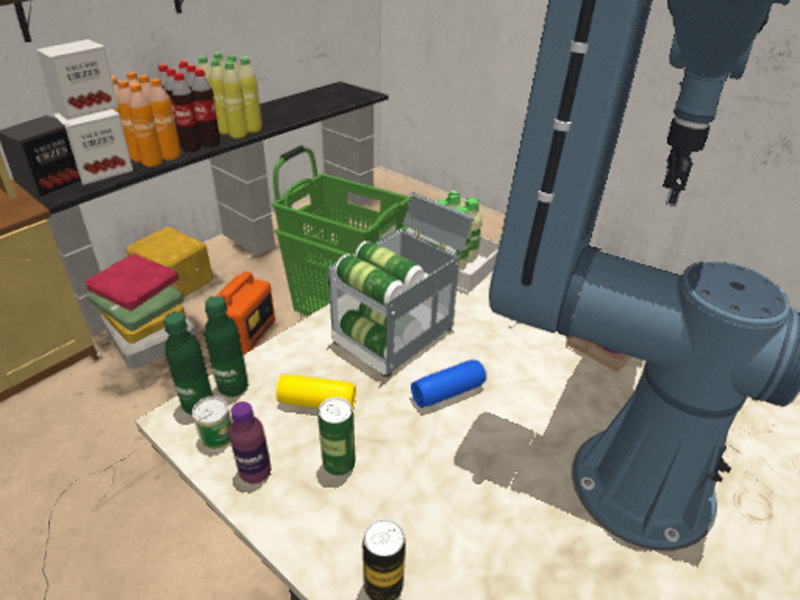

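View pics/top0.png

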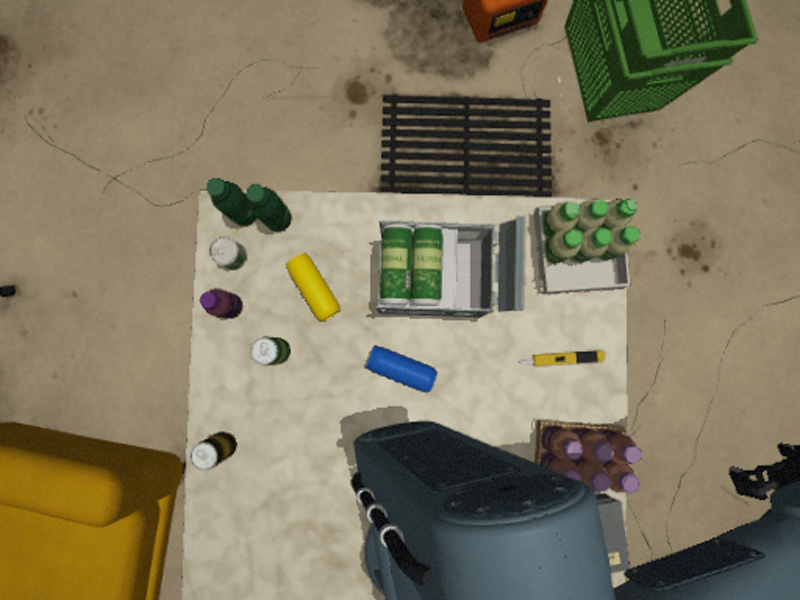

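The cans in question are the green pair in the tray: rear at top view (397,265), front at (427,265). Things that could be mistaken for them are the yellow can (313,287), blue can (400,368), standing green can (270,350), short can (228,252), and the lane cans under the tray. The dispenser's own x runs along world -y, with the lid at (512,262). Next I'll measure and check in a close crop.

```bash
python3 - <<'E'
from h import *
c=pickle.load(open("top.pkl","rb"))
im=c["color"];hsv=cv2.cvtColor(im,cv2.COLOR_BGR2HSV)
roi=np.zeros(im.shape[:2],np.uint8);roi[138:204,236:290]=255
g=cv2.inRange(hsv,(35,60,20),(90,255,255))&roi
ys,xs=np.nonzero(g);print("green bbox",xs.min(),xs.max(),ys.min(),ys.max(),len(xs))
P=onz(c,np.c_[xs,ys],0.174);print("world bbox",P.min(0),P.max(0))
r=cv2.minAreaRect(cv2.findNonZero(g));print(r)
print(onz(c,cv2.boxPoints(r),0.174).round(4))
x0,y0,s=228,130,7
crop=cv2.resize(im[y0:y0+82,x0:x0+114],None,fx=s,fy=s,interpolation=cv2.INTER_CUBIC)
for x in range(230,342,10): cv2.putText(crop,str(x),((x-x0)*s,10),0,.35,(0,0,255));cv2.line(crop,((x-x0)*s,12),((x-x0)*s,20),(0,0,255))
for y in range(130,210,10): cv2.putText(crop,str(y),(0,(y-y0)*s),0,.35,(0,0,255))
cv2.imwrite("pics/crop.png",crop);print(crop.shape)
E
```

```text
green bbox 243 282 146 191 1549
world bbox [ 0.48483953 -0.01273286  0.174     ] [0.60904011 0.09178886 0.174     ]
((262.5, 168.5), (45.0, 39.0), 90.0)
[[ 0.6067  0.0945  0.174 ]
 [ 0.6092 -0.0117  0.174 ]
 [ 0.4861 -0.0135  0.174 ]
 [ 0.4838  0.0915  0.174 ]]
(574, 798, 3)
```

View pics/crop.png

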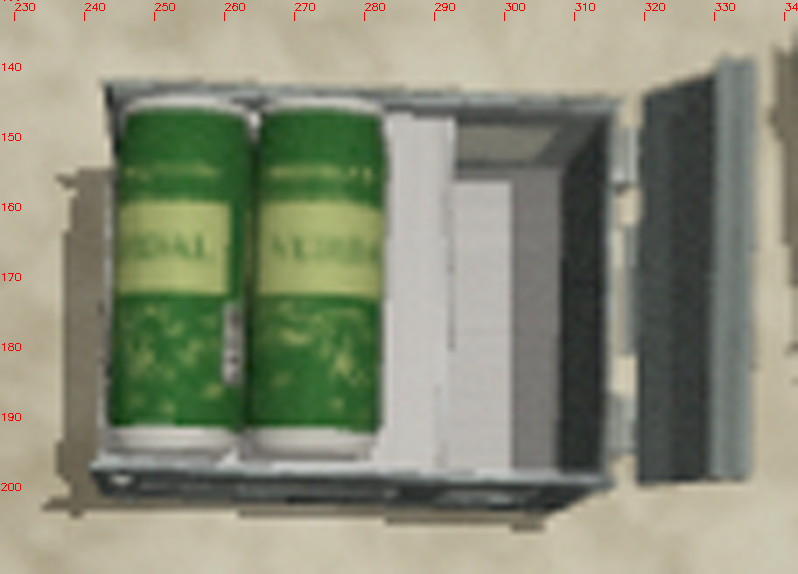

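The crop confirms it: rear can at u 243–263, front can at 263–282, v 145–195. The tray edge (neck start) is at u≈292, and the lid's rolled edge is at u≈333.

```bash
python3 - <<'E'
from h import *
c=pickle.load(open("top.pkl","rb"))
p=lambda n,px,z:print(n,onz(c,px,z).round(4).tolist())
f=lambda a:np.array(a)/7+[228,130]
p("tray edge",f([[454,120],[443,465]]),.158)
p("far wall top",f([[108,85],[616,105]]),.18)
p("near wall top",f([[95,465],[610,480]]),.18)
p("can ends rear",f([[185,97],[175,455]]),.172)
p("can front ends",f([[322,97],[312,455]]),.175)
p("contact line",f([[253,130],[244,440]]),.174)
p("rear can back",f([[122,130],[108,440]]),.172)
p("front can front",f([[384,130],[380,440]]),.176)
p("lid edge",f([[755,60],[750,480]]),.252)
p("lid hinge",f([[625,160],[628,440]]),.182)
E
```

```text
tray edge [[0.6101, -0.0431, 0.158], [0.4732, -0.0404, 0.158]]
far wall top [[0.6161, 0.0934, 0.18], [0.613, -0.1036, 0.18]]
near wall top [[0.4686, 0.0947, 0.18], [0.4672, -0.1022, 0.18]]
can ends rear [[0.6138, 0.0635, 0.172], [0.4737, 0.0643, 0.172]]
can front ends [[0.6144, 0.0103, 0.175], [0.4747, 0.0117, 0.175]]
contact line [[0.6009, 0.0368, 0.174], [0.4799, 0.0379, 0.174]]
rear can back [[0.6001, 0.0878, 0.172], [0.4789, 0.0902, 0.172]]
front can front [[0.6017, -0.014, 0.176], [0.4809, -0.0142, 0.176]]
lid edge [[0.615, -0.1416, 0.252], [0.4632, -0.1399, 0.252]]
lid hinge [[0.591, -0.1069, 0.182], [0.4825, -0.1087, 0.182]]
```

Dispenser frame: origin ≈ (0.542, -0.041), own x along world -y (about -90.5°). The lid is open about 1.95 rad. Moving above and behind the rear can with the fingers spread along the can.

step_arm(moves=[[[0, 0, 4, 0], [1, 2, 8, 6], [3, 5, 12, 12], [5, 9, 15, 18], [7, 13, 15, 25], [9, 17, 15, 32], [11, 21, 15, 39], [13, 25, 15, 46], [15, 29, 15, 53], [17, 33, 15, 60], [19, 37, 15, 66], [21, 41, 15, 66]]], grip=0.6)

```text
clock: 1.1
ee_pos: [0.4178, -0.1584, 0.4001]
orientation: [[0.004, 1.0, 0.0], [1.0, -0.004, -0.0], [-0.0, 0.0, -1.0]]
ft_force: [1.2, -1.0, 0.4]
opening: 0.0514
gripper_force: 0.0
```

step_arm(moves=[[[2, 4, 0, 0], [4, 8, 0, 0], [6, 12, 0, 0], [8, 16, 0, 0], [9, 20, 0, 0], [10, 24, 0, 0], [10.3, 26, 0, 0], [10.3, 26, 0, 0], [10.3, 26, 0, 0], [10.3, 26, 0, 0]]])

```text
clock: 1.93
ee_pos: [0.5203, 0.0994, 0.3997]
orientation: [[0.009, 1.0, -0.001], [1.0, -0.009, -0.001], [-0.001, -0.001, -1.0]]
ft_force: [-0.2, -0.2, -0.1]
opening: 0.0513
gripper_force: 0.0
```

step_arm(moves=[[[1.1, 2, 0, 0], [2.2, 4, -2, 0], [2.2, 4.1, -6, 0], [2.2, 4.1, -10, 0], [2.2, 4.1, -13, 0], [2.2, 4.1, -16, 0], [2.2, 4.1, -18, 0], [2.2, 4.1, -20, 0], [2.2, 4.1, -21.3, 0], [2.2, 4.1, -22.2, 0], [2.2, 4.1, -22.2, 0], [2.2, 4.1, -22.2, 0]]])

```text
clock: 2.93
ee_pos: [0.5427, 0.1395, 0.1785]
orientation: [[0.011, 1.0, -0.0], [1.0, -0.011, -0.0], [-0.0, -0.0, -1.0]]
ft_force: [0.1, -0.1, 0.7]
opening: 0.0512
gripper_force: 0.0
```

```bash
python3 - <<'E'
from h import *
print(robot.tip_extent, robot.get_obs()["ee_pos"])
c=cap("scene");im=c["color"][110:250,190:320]
cv2.imwrite("pics/s1.png",cv2.resize(im,None,fx=4.2,fy=4.2,interpolation=cv2.INTER_CUBIC))
E
```

```text
0.019 [0.54274939 0.13952432 0.17845527]
```

View pics/s1.png

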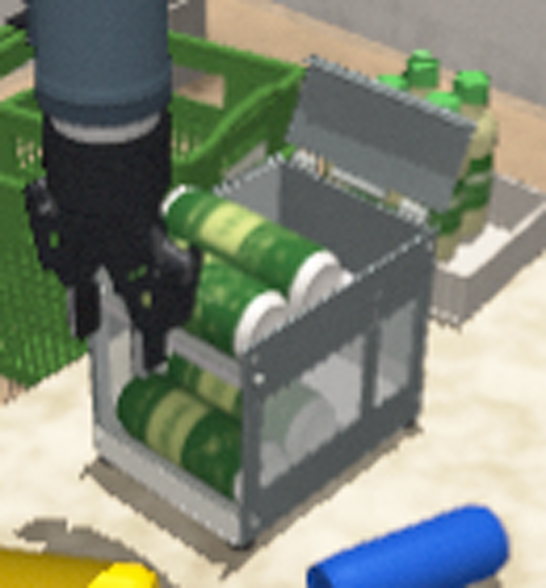

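The spread fingers are just behind the rear can (crop ~ (165,330)), with tips at about bar-top level. Lid open. Pushing slowly.

step_arm(moves=[[[0, -1, 0, 0], [0, -2, 0, 0], [0, -2.8, 0, 0], [0, -3.3, 0, 0], [0, -3.7, 0, 0], [0, -4.1, 0, 0], [0, -4.5, 0, 0], [0, -4.9, 0, 0], [0, -5.3, 0, 0], [0, -5.7, 0, 0], [0, -6.1, 0, 0], [0, -6.5, 0, 0]]])

```text
clock: 3.98
ee_pos: [0.5426, 0.0753, 0.1782]
orientation: [[0.009, 1.0, -0.0], [1.0, -0.009, 0.0], [0.0, -0.0, -1.0]]
ft_force: [-0.2, 5.2, -1.4]
opening: 0.0512
gripper_force: 1.8
```

step_arm(moves=[[[0, -0.3, 0, 0], [0, -0.6, 0.1, 0], [0, -0.9, 0.1, 0], [0, -1.2, 0.1, 0], [0, -1.5, 0.2, 0], [0, -1.7, 0.2, 0], [0, -1.7, 0.2, 0], [0, -1.7, 0.2, 0]]])

```text
clock: 4.65
ee_pos: [0.5425, 0.0581, 0.1801]
orientation: [[0.009, 1.0, -0.0], [1.0, -0.009, -0.001], [-0.001, -0.0, -1.0]]
ft_force: [0.5, 0.2, 0.4]
opening: 0.0514
gripper_force: 0.1
```

```bash
python3 - <<'E'
from h import *
c=cap("top");a=c["color"][130:212,228:342];s=cap("scene")["color"][130:212,200:314]
cv2.imwrite("pics/s2.png",cv2.resize(np.vstack([a,s]),None,fx=3.6,fy=3.6,interpolation=cv2.INTER_CUBIC))
E
```

```text
(no output)
```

View pics/s2.png

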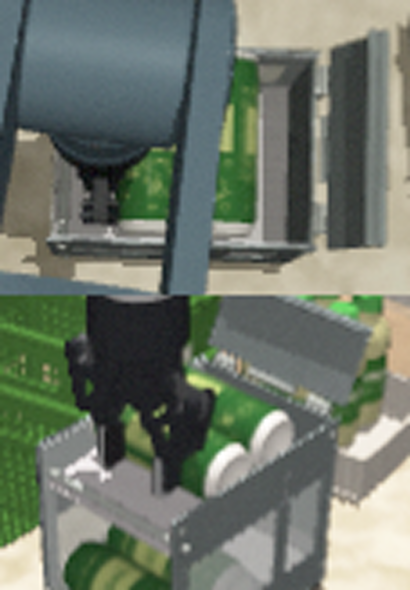

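Front can's centre is almost at the tray edge (its leading side is at u≈299 in the top view); the rear one is still behind it. Nudging a few mm more.

step_arm(moves=[[[0, -0.2, 0, 0], [0, -0.4, 0, 0], [0, -0.6, 0, 0], [0, -0.8, 0, 0], [0, -0.8, 0, 0], [0, -0.8, 0, 0], [0, -0.8, 0, 0], [0, -0.8, 0, 0], [0, -0.8, 0, 0], [0, -0.8, 0, 0], [0, -0.8, 0, 0], [0, -0.8, 0, 0]]])

```text
clock: 5.75
ee_pos: [0.5425, 0.0506, 0.1802]
orientation: [[0.009, 1.0, -0.0], [1.0, -0.009, -0.0], [-0.0, -0.0, -1.0]]
ft_force: [-0.4, 0.9, 0.2]
opening: 0.0511
gripper_force: 0.1
```

```bash
python3 - <<'E'
from h import *
c=cap("top");a=c["color"][130:212,228:342];s=cap("scene")["color"][130:212,200:314]
cv2.imwrite("pics/s3.png",cv2.resize(np.vstack([a,s]),None,fx=3.6,fy=3.6,interpolation=cv2.INTER_CUBIC))
E
```

```text
(no output)
```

View pics/s3.png

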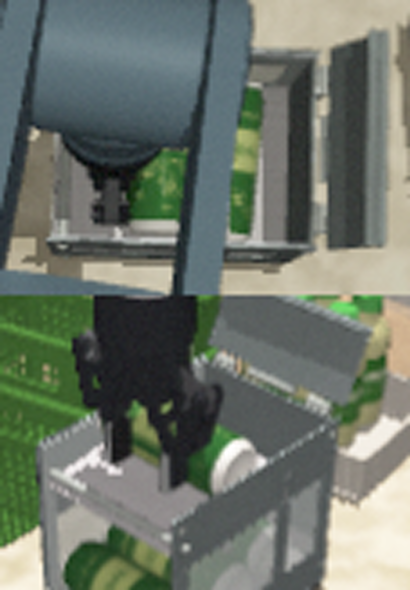

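The front can is down in the magazine and the rear can is held on the tray against the fingers. I'll pause so it settles, then push the second.

step_arm(moves=[[[0, 0, 0, 0], [0, 0, 0, 0], [0, 0, 0, 0], [0, 0, 0, 0], [0, -0.4, 0, 0], [0, -0.8, 0, 0], [0, -1.2, 0, 0], [0, -1.6, 0.1, 0], [0, -2, 0.1, 0], [0, -2.4, 0.1, 0], [0, -2.8, 0.2, 0], [0, -3.2, 0.2, 0]]])

```text
clock: 6.85
ee_pos: [0.5427, 0.018, 0.1825]
orientation: [[0.009, 1.0, 0.0], [1.0, -0.009, -0.0], [-0.0, 0.0, -1.0]]
ft_force: [0.3, 3.2, 1.7]
opening: 0.0514
gripper_force: 0.9
```

step_arm(moves=[[[0, -0.4, 0, 0], [0, -0.8, 0.1, 0], [0, -1.2, 0.1, 0], [0, -1.6, 0.1, 0], [0, -2, 0.2, 0], [0, -2.3, 0.2, 0], [0, -2.6, 0.2, 0], [0, -2.6, 0.2, 0], [0, -2.6, 0.2, 0], [0, -2.6, 0.2, 0], [0, -2.6, 0.2, 0], [0, -2.6, 0.2, 0]]])

```text
clock: 7.85
ee_pos: [0.5425, -0.0073, 0.1842]
orientation: [[0.009, 1.0, -0.0], [1.0, -0.009, -0.0], [-0.0, -0.0, -1.0]]
ft_force: [0.7, -0.1, -0.5]
opening: 0.0511
gripper_force: 0.0
```

```bash
python3 - <<'E'
from h import *
c=cap("top");a=c["color"][130:212,228:342];s=cap("scene")["color"][130:212,200:314]
cv2.imwrite("pics/s4.png",cv2.resize(np.vstack([a,s]),None,fx=3.6,fy=3.6,interpolation=cv2.INTER_CUBIC))
E
```

```text
(no output)
```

View pics/s4.png

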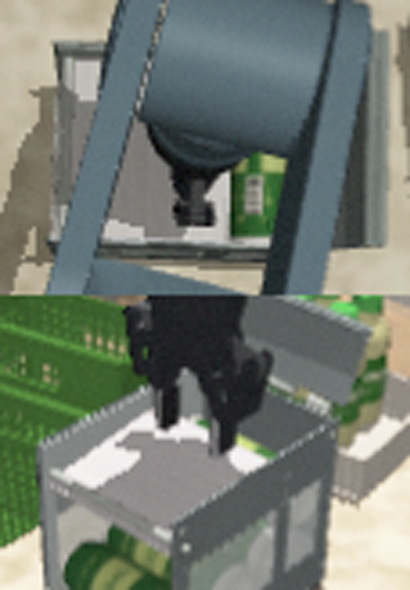

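The second can fell into the neck, visible below at (255,195), and the tray is empty. Lifting, closing the fingers, and going behind the open lid at x≈0.495, clear of the bottles.

step_arm(moves=[[[0, 0.3, 3, 0], [0, 0.3, 7, 0], [0, 0, 11, 0], [0, -2, 15, 0], [-1, -5, 18, 0], [-2, -8, 18, 0], [-3, -11, 18, 0], [-4, -14, 18, 0], [-4.7, -17, 18, 0], [-4.7, -19, 18, 0], [-4.7, -19, 18, 0], [-4.7, -19, 18, 0]]], grip=0)

```text
clock: 8.95
ee_pos: [0.4953, -0.1982, 0.364]
orientation: [[0.011, 1.0, -0.0], [1.0, -0.011, 0.001], [0.001, -0.0, -1.0]]
ft_force: [0.1, 0.6, 1.0]
opening: 0.0003
gripper_force: 0.0
```

```bash
python3 - <<'E'
from h import *
print(robot.get_obs()["ee_pos"])
a=cap("wrist");s=cap("scene")["color"]
print(a["eye"],proj(a,[[.495,-.142,.252],[.495,-.195,.235]]).round())
cv2.imwrite("pics/s5.png",cv2.resize(np.hstack([a["color"],s[60:260,150:400].repeat(2,0)[:384].repeat(2,1)[:,:500]]),(800,304)))
E
```

```text
[ 0.49532322 -0.19818282  0.36404724]
[ 0.4957716  -0.1301308   0.48840503] [[255. 125.]
 [256. 188.]]
```

View pics/s5.png

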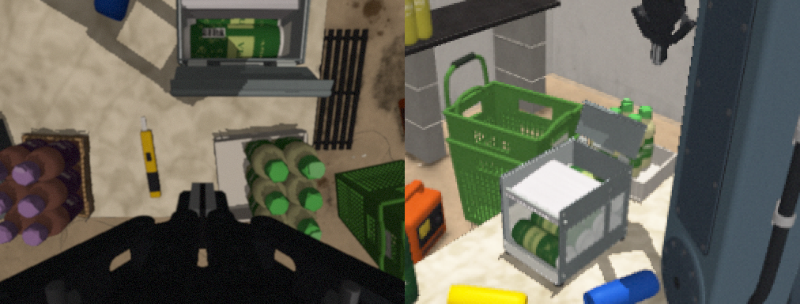

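The wrist view shows can 2 inside the neck (230,38), the lid edge at (250,88), and bottles whose nearest cap is at (262,150), right of the finger path. I'll shift 1 cm in -x, descend behind the lid, and sweep it over.

step_arm(moves=[[[-1, 0.6, 0, 0], [-1, 1.5, 0, 0], [-1, 1.8, -3, 0], [-1, 1.8, -6, 0], [-1, 1.8, -8.5, 0], [-1, 1.8, -10.5, 0], [-1, 1.8, -11.5, 0], [-1, 1.8, -11.5, 0], [-1, 1.8, -11.5, 0]]])

```text
clock: 9.8
ee_pos: [0.486, -0.1788, 0.2498]
orientation: [[0.008, 1.0, 0.0], [1.0, -0.008, 0.0], [0.0, 0.0, -1.0]]
ft_force: [-0.1, -0.3, 0.4]
opening: -0.0003
gripper_force: 0.0
```

step_arm(moves=[[[0, 0.8, 0, 0], [0, 1.6, 0, 0], [0, 2.2, 0, 0], [0, 2.8, 0, 0], [0, 3.4, 0, 0], [0, 4, 0, 0], [0, 4.6, 0, 0], [0, 5.2, 0, 0], [0, 5.8, 0, 0], [0, 6.4, 0, 0], [0, 7, 0, 0], [0, 7.4, 0, 0]]])

```text
clock: 10.8
ee_pos: [0.4853, -0.1046, 0.2489]
orientation: [[0.009, 1.0, -0.001], [1.0, -0.009, 0.0], [0.0, -0.001, -1.0]]
ft_force: [-0.2, -2.2, -1.3]
opening: -0.0002
gripper_force: 0.7
```

Contact: about 2 N on the lid, now at about 1.25 rad. Following the arc down.

step_arm(moves=[[[0, 0.5, 0, 0], [0, 1, 0, 0], [0, 1.6, -0.4, 0], [0, 2.1, -0.8, 0], [0, 2.6, -1.4, 0], [0, 3, -1.9, 0], [0, 3.2, -2.3, 0], [0, 3.4, -2.7, 0], [0, 3.5, -3.1, 0], [0, 3.6, -3.6, 0], [0, 3.7, -4.1, 0], [0, 3.7, -4.4, 0]]])

```text
clock: 11.8
ee_pos: [0.4853, -0.0683, 0.2044]
orientation: [[0.009, 1.0, -0.001], [1.0, -0.009, 0.0], [0.0, -0.001, -1.0]]
ft_force: [1.1, 0.3, -0.4]
opening: -0.0001
gripper_force: 0.4
```

step_arm(moves=[[[0, 0, -0.1, 0], [0, 0, -0.15, 0], [0, 0, -0.2, 0], [0, 0, -0.25, 0]]])

```text
clock: 12.13
ee_pos: [0.4856, -0.0686, 0.203]
orientation: [[0.009, 1.0, 0.0], [1.0, -0.009, -0.0], [-0.0, 0.0, -1.0]]
ft_force: [-2.8, 0.4, 6.1]
opening: -0.0002
gripper_force: 2.7
```

step_arm(moves=[[[0, 0, -0.05, 0], [0, 0, -0.1, 0], [0, 0, -0.1, 0]]])

```text
clock: 12.38
ee_pos: [0.4857, -0.0686, 0.203]
orientation: [[0.009, 1.0, 0.0], [1.0, -0.009, -0.0], [-0.0, 0.0, -1.0]]
ft_force: [-5.0, 0.9, 8.9]
opening: 0.0001
gripper_force: 4.3
```

The lid is on its stop: the force rises without any further travel. Backing away and checking.

step_arm(moves=[[[0, 0, 1, 0], [0, 0, 3, 0], [0, 0, 6, 0], [0, 0, 10, 0], [0, 0, 14, 0], [-1, -3, 17, 0], [-2, -6, 18, 0], [-3, -9, 18, 0], [-4, -12, 18, 0], [-4, -15, 18, 0], [-4, -15, 18, 0], [-4, -15, 18, 0]]])

```text
clock: 13.38
ee_pos: [0.4452, -0.2197, 0.382]
orientation: [[0.012, 1.0, 0.0], [1.0, -0.012, 0.0], [0.0, 0.0, -1.0]]
ft_force: [0.0, 0.2, -0.4]
opening: 0.0002
gripper_force: 0.0
```

```bash
python3 - <<'E'
from h import *
c=cap("top");a=c["color"][120:220,180:350];s=cap("scene")["color"][110:260,200:370]
print(proj(c,[[.618,-.037,.184],[.466,-.037,.184]]).round(1))
cv2.imwrite("pics/s6.png",cv2.resize(np.vstack([a,s]),None,fx=2.4,fy=2.4,interpolation=cv2.INTER_CUBIC))
E
```

```text
[[291.7 142.2]
 [291.  198.4]]
```

View pics/s6.png

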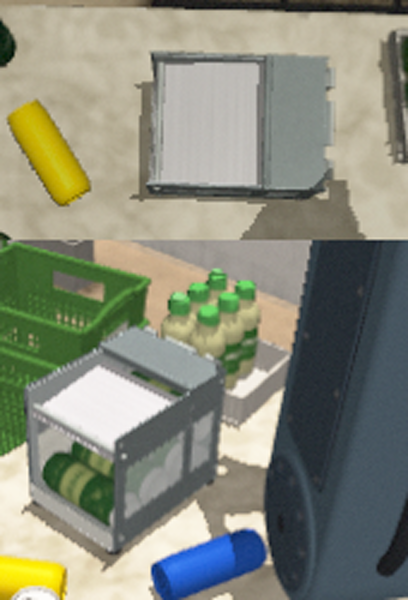

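The lid lies flat over the neck, with its edge at top u≈291, which matches the predicted shut position. The tray is empty, the lane cans are in place, and the arm is clear.

```bash
python3 -c "
from station import robot
print(robot.hand_in())"
```

```text
the job is handed in; nothing more can be done
None
```

Both cans were rolled into the magazine one after the other, the lid was folded shut over the neck, nothing around the dispenser was touched, and the job was handed in at about 13.4 s; no verdict was returned.

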